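# Charge the grinding block

### The arm

A 6-joint arm with a two-finger parallel gripper is mounted at the origin on a cart in front of the work surface, level with it; the furniture and walls round the work are solid. World frame = base frame: x ahead of the robot, y to its left, z up, the work surface at z = 0. Lengths are in m, angles in rad, forces in N, time in s.
With the tool pointing down it reaches from about 0.35 to 0.925 m from the base axis. Payload 6.4 kg.
Tool frame: the origin (TCP) lies on the centre line of the jaws, within the pads' length; the fingertips stand 25 mm ahead of it and the grasp point (between the pads) lies 6 mm ahead of it; z points along the fingers, y is the line along which they close (so a half turn about z gives the same grasp; the last joint's range is limited). The gripper opens to 94 mm and grips with 3 to 60 N. Pads are 16 mm wide; open, the fingers measure 119 mm over their backs; the gripper's body (75 mm by 177 mm) begins 78 mm behind the grasp point.
Start: joints at [1.121, 0.245, 1.558, -0, 1.339, -0.174], TCP at [0.177, 0.625, 0.23] pointing down, gripper open.
Joint ranges: [-3.13, 3.13], [-1.02, 2.26], [0.13, 2.54], [-0.95, 4.09], [0.21, 2.88], [-2.74, 2.74]. Speed limits (rad/s): [2.57, 2.57, 3.14, 3.14, 3.14, 3.14].

### API

Orientations are given as a unit quaternion [w, x, y, z].
In Python, from cell import monitor, viewer, order gives the robot as it stands.
- The arm moves only by the tool apply_moves, never from a script. Its argument "plan" is a list of rows, each a list of 3 entries, a list of its own where there are three numbers: the shift along the world's x, y, z normalised to -1 to 1, where 1 is 500 mm, then the turn, a rotation vector about the world's x, y, z normalised to -1 to 1, where 1 is 90 degrees, then the opening, from -1 (shut) to 1 (fully open). In form: [[[x, y, z], [wx, wy, wz], grip], ...]. A call has 1 to 12 rows; each row shifts and turns the commanded pose from where the row before left it; what a row does not reach is not made up. A row lasts 1/12 s, in which the tool goes at most 41.7 mm and 7.16 degrees, less where a joint would pass 70% of its speed; a pose out of reach is approached as far as the arm can. A call with a number of a shift or a turn outside -1 to 1 is refused whole. A call with a gripper value outside its range is refused whole. The fingers move at their own pace and stop on an object; "force" is the grip in N (left out, the last holds). Time passes only in rows, so rows that do not move let the fingers close. It gives the time, the measured TCP pose, the force, the opening and the grip force at its end, in the units of the state.
- monitor.state(): the state, without advancing time (a new reading comes with each control period).
- viewer.read_camera(name): name is "side" or "top" or "wrist"; returns (picture, depth): 420x560x3 uint8, red, green, blue; 420x560 float32, m along the optical axis (not along the pixel's ray), 0 where there is no reading.
- viewer.camera_model(name): a dict with "K" (3x3 intrinsics, pixels), "R" (3x3) and "t" (3): a world point X has camera coordinates R X + t; the wrist camera has in their place "mount" (4x4, takes a point from camera to tool coordinates, whose origin is the TCP and whose axes are the flange's). Camera axes: x right, y down, z forward; pixel columns grow to the right and rows downward; lengths in m; the calibration is good to about 2 mm. A picture is of the moment at which its call begins: read the wrist's pose just before it. camera_model takes no time and is no camera call.
- order.sign_off(): hands the job in; it is judged then, once.
The state is a dict: "clock": time; "qpos": joint angles; "qvel": joint speeds; "tau": joint torques, N m; "tool_pos": TCP position; "tool_rot": TCP orientation; "wrist_force": force on the tool from outside, world axes, zero at the start; "wrist_torque": the same for the moment, N m; "opening": finger opening in m; "finger_force": force on a finger pad.
Only numpy, scipy, OpenCV 4.12 (cv2) and the standard library are available. Lean on these libraries where they do the work, as an engineer would, in place of code of your own. Each camera call takes 0.05 s, during which the arm holds its last target. There are 200 camera calls.

### The job

Get the grinding block ready for the mill: put one of the three large steel balls from the rack into each of its three wells, then set the loose cover squarely on the block over its two guide pins so that it lies flat and closes the wells. Lower the cover gently, do not let it fall; leave the two small balls in their pockets, and do not push the white box or the beaker about.

Things in the scene. Friction and masses are not known exactly. Their poses are not given: they have to be found in the camera images.
- grinding_block: heavy bright steel block, fixed, 150 (x) x 60 (y) x 40 mm, standing on the worktop; origin at the centre of its underside, z up. Its flat top face is 40 mm up. Along its x axis: three round wells, 26 mm in diameter and 30 mm deep, at x = -36, 0 and 36 mm, and two upright guide pins, 8 mm in diameter with tapered tips, at x = -62 and 62 mm, which stand 18 mm above the top face
- well_0 (a point): centre of a well's mouth, on the block's top face (block x = -36 mm)
- well_1 (a point): centre of the middle well's mouth, on the block's top face (block x = 0)
- well_2 (a point): centre of a well's mouth, on the block's top face (block x = 36 mm)
- block_cover: loose cover of the block, 0.26 kg: aluminium plate 150 (x) x 60 (y) x 6 mm with a 2 mm white sealing sheet (106 x 52 mm) under it; it lies right way up on the worktop. Origin at the centre of the sheet's underside, z up, plate top at z = 8 mm. Two 11 mm holes for the guide pins at x = -62 and 62 mm, y = 0. It fits either way round. When closed its origin is 40 mm above the block's origin
- cover_handle (a point): middle of the grip bar of the cover's black bow handle, 36 mm above the cover's origin; the bar is 70 mm long along the cover's x, 14 mm wide (y) and 12 mm high, with free space of 22 mm below it between its two posts, which stand 29 mm either side of the middle
- ball_rack: white plastic ball rack, fixed, 175 (x) x 40 (y) x 16 mm; origin at the centre of its underside. Five pockets in a row along its x at -68, -34, 0, 34 and 68 mm, each 17 mm in diameter and 4 mm deep, so that a large ball's centre stands 22 mm and a small one's 18 mm above the worktop
- ball_large_0_center (a point): centre of a large polished steel grinding ball, 20 mm in diameter; it starts in one of the rack's five pockets (large and small balls stand there in any order)
- ball_large_1_center (a point): centre of a large polished steel grinding ball, 20 mm in diameter; it starts in one of the rack's five pockets (large and small balls stand there in any order)
- ball_large_2_center (a point): centre of a large polished steel grinding ball, 20 mm in diameter; it starts in one of the rack's five pockets (large and small balls stand there in any order)
- ball_small_0_center (a point): centre of a small polished steel grinding ball, 12 mm in diameter; it starts in one of the rack's five pockets (large and small balls stand there in any order)
- ball_small_1_center (a point): centre of a small polished steel grinding ball, 12 mm in diameter; it starts in one of the rack's five pockets (large and small balls stand there in any order)
- septa_box: small white lidded carton with a green stripe, 49 x 69 x 32 mm, standing loose; origin at the centre of its underside
- beaker: small glass beaker, 44 x 49 x 59 mm, standing loose; origin at the centre of its underside, z up
Mind the look-alikes: they are no part of the job. What is shaped like the block_cover but blue is not meant.

How it is judged:
By the outcome, as a careful person would: the job done as asked, in the order asked, and still so for the second after the job is handed in, with the robot touching nothing.
It also fails if it takes over 72 s, if anything falls off the work surface, if the arm or the gripper's body presses on something with over 40 N, if the wrist force passes 120 N, or if a joint passes its speed limit or range.

## Working session

There is one attempt and no reset: what is moved stays moved. The work goes in short steps, Python scripts to look and compute and a tool call to move; the robot and the scene stay as the last step left them, time stands still between calls to the robot, and variables do not carry over. Pictures are saved under pics/ and viewed, at most 12 in all, crops included, and the job is handed in when it is done.

Besides the shell and the picture viewer there is one more tool, called after "Call:" as name([rows], argument=value, ...), one row to a line, values as JSON. apply_moves: Moves the arm, as the interface text tells. Its arguments: {"type":"object","properties":{"plan":{"type":"array"},"force":{"type":"number"}},"required":["plan"]}

```bash
mkdir -p pics; ls
cat > h.py <<'E'
import numpy as np, cv2
from cell import monitor, viewer, order
from scipy.spatial.transform import Rotation as Ro
def shot(n):
    s=monitor.state(); im,d=viewer.read_camera(n); m=viewer.camera_model(n); K=np.array(m["K"])
    if n=="wrist":
        q=s["tool_rot"]; Rt=Ro.from_quat([q[1],q[2],q[3],q[0]]).as_matrix(); M=np.array(m["mount"])
        Rc=Rt@M[:3,:3]; c=Rt@M[:3,3]+np.array(s["tool_pos"])
    else:
        R=np.array(m["R"]); Rc=R.T; c=-R.T@np.array(m["t"])
    return im,d,K,Rc,c
def ray(K,Rc,c,u,v,z):
    r=Rc@np.linalg.solve(K,[u,v,1.]); return c+r*(z-c[2])/r[2]
def proj(K,Rc,c,X):
    p=K@(Rc.T@(np.array(X)-c)); return p[:2]/p[2]
def pts(d,K,Rc,c):
    v,u=np.indices(d.shape); P=np.stack([u*d,v*d,d],-1)@np.linalg.inv(K).T
    return P@Rc.T+c
def save(n,im): cv2.imwrite("pics/"+n+".png",cv2.cvtColor(im,cv2.COLOR_RGB2BGR))
E
python3 - <<'E'
from h import *
print(monitor.state())
for n in("top","side"):
    im,d,K,Rc,c=shot(n); save(n+"0",im); np.savez("/tmp/"+n,im=im,d=d,K=K,Rc=Rc,c=c); print(n,K,c,Rc)
E
```

```text
pics
{'clock': 0.0, 'qpos': array([ 1.12090611e+00,  2.45800886e-01,  1.55898556e+00, -2.08603331e-05,
        1.33869427e+00, -1.74070642e-01]), 'qvel': array([ 0.00024153, -0.00107353, -0.00041727, -0.00151226, -0.0002198 ,
       -0.00098895]), 'tau': array([-1.74911418e-05, -4.15833807e+01, -3.14602268e+01,  6.85156463e-02,
        3.31730407e-02, -1.31532565e-04]), 'tool_pos': array([0.17675846, 0.62493844, 0.22936905]), 'tool_rot': array([-2.80105933e-04,  1.37470601e-01,  9.90505398e-01, -9.01573863e-04]), 'wrist_force': array([-0.4161093 , -0.50670755, -0.80226989]), 'wrist_torque': array([ 0.0240405 ,  0.01461587, -0.06335063]), 'finger_force': 0.0, 'opening': 0.09426550528901906}
top [[491.29732012   0.         283.49051844]
 [  0.         491.29732012 207.48138998]
 [  0.           0.           1.        ]] [0.41978081 0.02917272 1.27859159] [[-0.01473094 -0.99310219  0.11632303]
 [-0.99982781  0.01331705 -0.01292273]
 [ 0.01128451 -0.11649336 -0.99312736]]
side [[455.64104543   0.         279.92412456]
 [  0.         455.64104543 205.41419852]
 [  0.           0.           1.        ]] [ 0.24246677 -0.76420469  0.45601478] [[ 0.93219359 -0.12216474  0.34072114]
 [-0.36097768 -0.38307685  0.85026304]
 [ 0.02665022 -0.91560248 -0.40120053]]
```

View pics/top0.png

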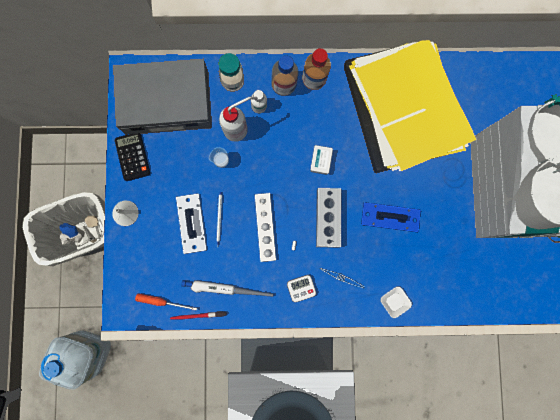

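View pics/side0.png

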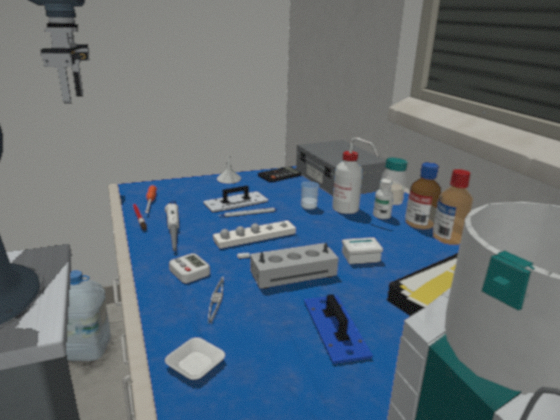

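The top view shows the white/steel cover at about (191,222), its blue look-alike at (391,215), the rack at (265,227) and the block at (331,217). The box is at (322,159), the beaker at (219,157), and a pen lies beside the cover at (219,218). The side view agrees: cover (236,200), blue look-alike (336,325). I choose the cover at (191,222). Next I take a close crop to check it, plus coarse positions.

Run:
```python
from h import *
z=np.load("/tmp/top.npz"); K,Rc,c,im,d=[z[k] for k in("K","Rc","c","im","d")]
save("crop1",cv2.resize(im[180:275,165:360],None,fx=4,fy=4,interpolation=cv2.INTER_CUBIC))
for n,u,v,h in(("cover",191,222.5,.008),("rack",265,227,.016),("block",331,217,.04),("box",322,159,.03),("beaker",219,157,.03),("blue",391,215,.01)):
    print(n,ray(K,Rc,c,u,v,h).round(3))
P=pts(d,K,Rc,c); hsv=cv2.cvtColor(im,cv2.COLOR_RGB2HSV)
m=((hsv[...,1]<110)).astype(np.uint8)
for n,u,v,h in(("cover",180,222,.008),("rack",258,227,.016),("block",320,217,.04)):
    k,l=cv2.connectedComponents(m); L=l[v,u]; q=(l==L)&(abs(P[...,2]-h)<.012)
    yy,xx=np.nonzero(q); w=np.array([ray(K,Rc,c,a,b,h)[:2] for a,b in zip(xx,yy)],np.float32)
    r=cv2.minAreaRect(w); print(n,L,len(w),r, np.median(P[...,2][q]))
print(np.array(viewer.camera_model("wrist")["mount"]).round(4),viewer.camera_model("wrist")["K"])
```

```text
cover [0.533 0.253 0.008]
rack [0.518 0.061 0.016]
block [ 0.539 -0.107  0.04 ]
box [ 0.691 -0.089  0.03 ]
beaker [0.7   0.178 0.03 ]
blue [ 0.545 -0.267  0.01 ]
cover 40 1153 ((0.5313229560852051, 0.25288134813308716), (0.15036439895629883, 0.061201419681310654), 8.131489753723145) 0.00750872547484982
rack 39 974 ((0.5184558033943176, 0.0616677924990654), (0.17461878061294556, 0.04017583280801773), 4.484734535217285) 0.015807385605269064
block 38 1171 ((0.5395556688308716, -0.10092270374298096), (0.05878250673413277, 0.14827078580856323), 88.70025634765625) 0.039661551577066634
[[ 2.000e-04 -9.657e-01 -2.598e-01  7.500e-02]
 [ 1.000e+00  2.000e-04  2.000e-04  1.000e-03]
 [-1.000e-04 -2.598e-01  9.657e-01 -1.541e-01]
 [ 0.000e+00  0.000e+00  0.000e+00  1.000e+00]] [[333.96300818   0.         279.0919378 ]
 [  0.         333.96300818 209.27531227]
 [  0.           0.           1.        ]]
```

View pics/crop1.png

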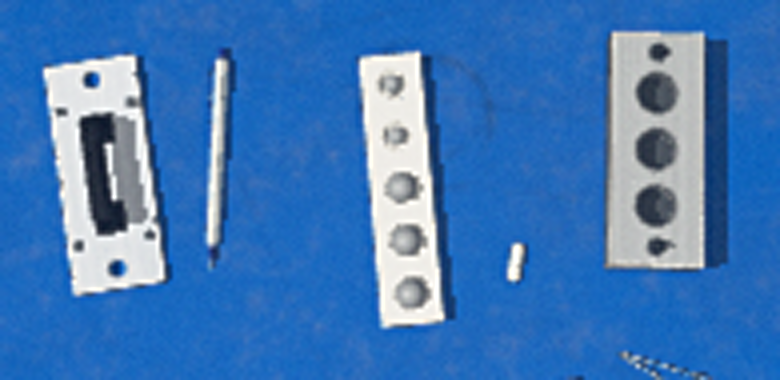

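The crop shows the chosen cover: white/steel plate, black bow handle, two 11 mm holes at crop (92,78) and (117,268). In the rack, the small balls are the two far ones at (391,84) and (397,134). The large ones are the three near ones at (402,187), (407,240) and (411,292). The block's wells are at (657,92), (656,148) and (656,205). I'm moving the wrist camera over them.

Call:
apply_moves([
  [[0.04, -0.07, 0], [0, 0, 0.014], -0.06],
  [[0.04, -0.07, 0], [0, 0, 0.014], -0.06],
  [[0.04, -0.07, 0], [0, 0, 0.014], -0.06],
  [[0.04, -0.07, 0], [0, 0, 0.014], -0.06],
  [[0.04, -0.07, 0], [0, 0, 0.014], -0.06],
  [[0.04, -0.07, 0], [0, 0, 0.014], -0.06],
  [[0.04, -0.07, 0], [0, 0, 0.014], -0.06],
  [[0.04, -0.07, 0], [0, 0, 0.014], -0.06],
  [[0.04, -0.07, 0], [0, 0, 0.014], -0.06],
  [[0.04, -0.07, 0], [0, 0, 0.014], -0.06],
  [[0.04, -0.07, 0], [0, 0, 0.014], -0.06],
  [[0.04, -0.07, 0], [0, 0, 0.014], -0.06],
], force=15)

```text
clock: 1.1
tool_pos: [0.4173, 0.2036, 0.2303]
tool_rot: [-0.0, 0.005, 1.0, 0.0]
wrist_force: [-0.4, -0.3, 0.2]
opening: 0.0445
finger_force: 0.0
```

Call:
apply_moves([
  [[0.04, -0.07, 0], [0, 0, 0.014], -0.06],
  [[0.04, -0.07, 0], [0, 0, 0.014], -0.06],
  [[0.04, -0.07, 0], [0, 0, 0.014], -0.06],
  [[0.04, -0.06, 0], [0, 0, 0.014], -0.06],
  [[0, 0, 0], [0, 0, 0], -0.06],
  [[0, 0, 0], [0, 0, 0], -0.06],
])

```text
clock: 1.6
tool_pos: [0.4973, 0.0691, 0.23]
tool_rot: [-0.001, -0.036, 0.999, 0.0]
wrist_force: [-0.1, 0.7, -0.4]
opening: 0.0439
finger_force: 0.0
```

Run:
```python
from h import *
im,d,K,Rc,c=shot("wrist"); save("w1",im); np.savez("/tmp/w1",im=im,d=d,K=K,Rc=Rc,c=c); print(monitor.state()["tool_pos"],monitor.state()["tool_rot"],c)
```

```text
[0.49673199 0.07015871 0.2299433 ] [-6.36267102e-04 -3.72953606e-02  9.99304054e-01  2.43663903e-04] [0.42289518 0.06441216 0.38412481]
```

View pics/w1.png

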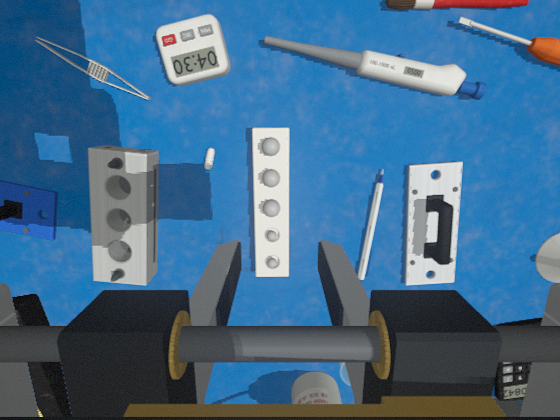

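Wrist view: large balls at (270,147), (270,178), (270,208), small ones at (273,235), (273,262). Wells are at (118,187), (119,219), (119,251) and cover holes at (436,174), (431,274). I'll measure these precisely here, and triangulate against the top view.

```bash
cat > meas.py <<'E'
from h import *
def L(n):
    z=np.load("/tmp/%s.npz"%n); return [z[k] for k in("im","d","K","Rc","c")]
def tri(a,b,pa,pb):
    A=[];B=[]
    for (im,d,K,Rc,c),p in((a,pa),(b,pb)):
        r=Rc@np.linalg.solve(K,[p[0],p[1],1.]); r/=np.linalg.norm(r); M=np.eye(3)-np.outer(r,r); A.append(M);B.append(M@c)
    return np.linalg.lstsq(np.vstack(A),np.hstack(B),rcond=None)[0]
def rect(v,seed,h,sat=90,val=120):
    im,d,K,Rc,c=v; P=pts(d,K,Rc,c); hsv=cv2.cvtColor(im,cv2.COLOR_RGB2HSV)
    m=((hsv[...,1]<sat)&(hsv[...,2]>val)&(abs(P[...,2]-h)<.008)).astype(np.uint8)
    k,l=cv2.connectedComponents(m); q=l==l[seed[1],seed[0]]
    cs,_=cv2.findContours(q.astype(np.uint8),0,2); ct=max(cs,key=cv2.contourArea)[:,0]
    w=np.array([ray(K,Rc,c,a,b,h)[:2] for a,b in ct],np.float32)
    return cv2.minAreaRect(w), np.median(P[...,2][q]),q.sum()
def circ(v,box,dark=True,**k):
    im=v[0]; x0,y0,x1,y1=box; g=cv2.cvtColor(im[y0:y1,x0:x1],cv2.COLOR_RGB2GRAY); s=6
    g=cv2.GaussianBlur(cv2.resize(g,None,fx=s,fy=s,interpolation=cv2.INTER_CUBIC),(0,0),3)
    h=cv2.HoughCircles(g,cv2.HOUGH_GRADIENT,1.5,k.get("dist",20)*s,param1=80,param2=k.get("p2",18),minRadius=int(k["r0"]*s),maxRadius=int(k["r1"]*s))
    return [] if h is None else [((a+.5)/s-.5+x0,(b+.5)/s-.5+y0,r/s) for a,b,r in h[0]]
E
python3 - <<'E'
from meas import *
w=L("w1"); t=L("top")
for n,sd,h in(("rack",(257,160),.016),("cover",(415,180),.008),("block",(100,170),.04)): print(n,rect(w,sd,h))
def go(n,box,h,**k):
    for a in sorted(circ(w,box,**k),key=lambda a:a[1]): print(n,np.round(a,1),ray(*w[2:],a[0],a[1],h).round(4))
go("ball",(250,130,292,222),.022,r0=7,r1=13)
go("wells",(92,165,150,270),.04,r0=10,r1=16)
go("hole",(408,163,462,185),.008,r0=3,r1=7,p2=10); go("hole",(408,263,458,285),.008,r0=3,r1=7,p2=10)
# handle bar: dark pixels in w1 by height
im,d,K,Rc,c=w; P=pts(d,K,Rc,c); g=im.max(2)
m=np.zeros(g.shape,bool); m[165:285,405:465]=1
m&=(P[...,2]>.036)&(g<90); X=P[m][:,:2].astype(np.float32); print("bar",m.sum(),np.median(P[m][:,2]),cv2.minAreaRect(X))
im,d,K,Rc,c=t; P=pts(d,K,Rc,c); g=im.max(2); m=np.zeros(g.shape,bool); m[180:265,175:210]=1
m&=(P[...,2]>.036)&(g<90); X=P[m][:,:2].astype(np.float32); print("bar top",m.sum(),np.median(P[m][:,2]),cv2.minAreaRect(X))
E
```

```text
rack (((0.5184760689735413, 0.061995215713977814), (0.17367501556873322, 0.03921962529420853), 4.572639465332031), np.float64(0.015955320457091582), np.int64(4435))
cover (((0.530606746673584, 0.25388196110725403), (0.15055248141288757, 0.06063688546419144), 8.147103309631348), np.float64(0.007905203569390395), np.int64(4710))
block (((0.5392313003540039, -0.09871439635753632), (0.06283962726593018, 0.15012210607528687), 88.11956024169922), np.float64(0.03991708446801001), np.int64(5879))
ball [270.  144.5  11.1] [0.4489 0.0566 0.022 ]
ball [270.2 178.5  10. ] [0.4855 0.0593 0.022 ]
ball [270.5 207.5   9. ] [0.5182 0.0618 0.022 ]
wells [117.7 253.   13.1] [ 0.5776 -0.1031  0.04  ]
hole [414.5 171.5   6.8] [0.468  0.2214 0.008 ]
hole [434.7 174.7   4.4] [0.47  0.245 0.008]
hole [430.2 277.    6.6] [0.5959 0.264  0.008 ]
hole [451.2 279.2   3.1] [0.5971 0.2904 0.008 ]
bar 770 0.04138311754301072 ((0.47365736961364746, 0.17747655510902405), (0.24201498925685883, 0.05357377603650093), 53.3394775390625)
bar top 134 0.040894120372280574 ((0.5309333801269531, 0.25262680649757385), (0.06688906997442245, 0.013272876851260662), 8.982272148132324)
```

Call:
apply_moves([
  [[0.0087, -0.0032, -0.036], [0, 0, 0], -0.06],
  [[0.0087, -0.0032, -0.036], [0, 0, 0], -0.06],
  [[0.0087, -0.0032, -0.036], [0, 0, 0], -0.06],
  [[0.0087, -0.0032, -0.036], [0, 0, 0], -0.06],
  [[0.0087, -0.0032, -0.036], [0, 0, 0], -0.06],
  [[0, 0, 0], [0, 0, 0], -0.06],
  [[0, 0, 0], [0, 0, 0], -0.06],
])

```text
clock: 2.23
tool_pos: [0.5175, 0.0637, 0.1397]
tool_rot: [-0.001, -0.039, 0.999, 0.0]
wrist_force: [0.1, 0.7, -0.6]
opening: 0.044
finger_force: 0.0
```

Run:
```python
from meas import *
im,d,K,Rc,c=shot("wrist"); save("w2",im); np.savez("/tmp/w2",im=im,d=d,K=K,Rc=Rc,c=c); print(monitor.state()["tool_pos"])
w=L("w2"); w1=L("w1"); P=pts(d,K,Rc,c)
p1=[(270,144.5),(270.2,178.5),(270.5,207.5)]
for X,a in zip([(.4507,.0565,.022),(.4846,.0592,.022),(.5185,.0619,.022)],p1):
    u,v=proj(K,Rc,c,X).astype(int); h=circ(w,(u-28,v-28,u+28,v+28),r0=9,r1=20,dist=60)
    print(u,v,np.round(h,1),[ (ray(K,Rc,c,q[0],q[1],.022).round(4),tri(w1,w,a,q[:2]).round(4)) for q in h], "top z",P[v-12:v+12,u-12:u+12,2].max())
```

```text
[0.51836602 0.06346522 0.14092174]
275 129 [[275.2 129.2  13.9]] [(array([0.4503, 0.0562, 0.022 ]), array([ 0.4511,  0.056 , -0.008 ]))] top z 0.29395778565390124
275 172 [[275.5 173.   12.2]] [(array([0.485 , 0.0591, 0.022 ]), array([0.4841, 0.0592, 0.0294]))] top z 0.29395778565390124
275 212 [[275.5 213.   11.8]] [(array([0.519 , 0.0616, 0.022 ]), array([0.5156, 0.0617, 0.0332]))] top z 0.29395778565390124
```

View pics/w2.png

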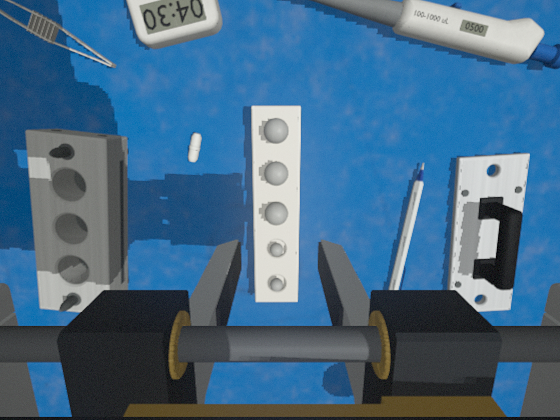

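The second wrist view puts the three large balls where I expected, at (275,129), (275,173), (275,213). The jaws straddle the rack. Now picking the third ball.

Call:
apply_moves([
  [[0.0005, -0.001, -0.04], [0, 0, 0], -0.06],
  [[0, 0, -0.04], [0, 0, 0], -0.06],
  [[0, 0, -0.04], [0, 0, 0], -0.06],
  [[0, 0, -0.04], [0, 0, 0], -0.06],
  [[0, 0, -0.02], [0, 0, 0], -0.06],
  [[0, 0, -0.016], [0, 0, 0], -0.06],
  [[0, 0, 0], [0, 0, 0], -0.06],
  [[0, 0, 0], [0, 0, 0], -0.06],
])

```text
clock: 2.95
tool_pos: [0.5196, 0.0621, 0.0434]
tool_rot: [0.001, -0.038, 0.999, -0.0]
wrist_force: [0.0, 0.3, -0.2]
opening: 0.0439
finger_force: 0.0
```

Call:
apply_moves([
  [[0, 0, 0], [0, 0, 0], -1],
  [[0, 0, 0], [0, 0, 0], -1],
  [[0, 0, 0], [0, 0, 0], -1],
  [[0, 0, 0], [0, 0, 0], -1],
  [[0, 0, 0], [0, 0, 0], -1],
  [[0, 0, 0], [0, 0, 0], -1],
])

```text
clock: 3.45
tool_pos: [0.5194, 0.0619, 0.0429]
tool_rot: [0.0, -0.038, 0.999, -0.0]
wrist_force: [0.3, 0.2, 2.0]
opening: 0.0187
finger_force: 15.0
```

Call:
apply_moves([
  [[0, 0, 0.01], [0, 0, 0], -1],
  [[0, 0, 0.03], [0, 0, 0], -1],
  [[0, 0, 0.04], [0, 0, 0], -1],
  [[0, 0, 0.06], [0, 0, 0], -1],
  [[0, 0, 0.06], [0, 0, 0], -1],
  [[0, 0, 0], [0, 0, 0], -1],
])

```text
clock: 3.95
tool_pos: [0.5228, 0.0617, 0.149]
tool_rot: [0.005, -0.038, 0.999, -0.001]
wrist_force: [0.6, -0.6, 0.1]
opening: 0.0189
finger_force: 15.0
```

Run:
```python
from meas import *
im,d,K,Rc,c=shot("wrist"); s=monitor.state();print(s["tool_pos"],s["opening"],s["finger_force"])
save("w3",np.hstack([im[130:330,150:400],im[60:330,0:150][:200]]))
w=(im,d,K,Rc,c); P=pts(d,K,Rc,c)
# block top: robust by height
m=(abs(P[...,2]-.04)<.004)&(d>0); m[:, 200:]=0; m[330:]=0
k,l,st,ce=cv2.connectedComponentsWithStats(m.astype(np.uint8)); i=1+st[1:,4].argmax(); print(st[i])
cs,_=cv2.findContours((l==i).astype(np.uint8),0,2); ct=max(cs,key=cv2.contourArea)[:,0]
print(cv2.minAreaRect(np.array([ray(K,Rc,c,a,b,.04)[:2] for a,b in ct],np.float32)))
for n in("w1","w2","top"):
    im,d,K,Rc,c=L(n); P=pts(d,K,Rc,c); m=(abs(P[...,2]-.04)<.004)&(abs(P[...,0]-.54)<.09)&(abs(P[...,1]+.1)<.045)
    cs,_=cv2.findContours(m.astype(np.uint8),0,2); ct=max(cs,key=cv2.contourArea)[:,0]
    print(n,cv2.minAreaRect(np.array([ray(K,Rc,c,a,b,.04)[:2] for a,b in ct],np.float32)))
```

```text
[0.52134666 0.0617375  0.14620558] 0.018892570392256097 14.999973177909851
[   36   121    85   181 10729]
((0.5395508408546448, -0.0992446169257164), (0.061871930956840515, 0.14975300431251526), 88.06066131591797)
w1 ((0.5395352840423584, -0.0995868593454361), (0.061099059879779816, 0.14994491636753082), 88.0888671875)
w2 ((0.5393570065498352, -0.09920801222324371), (0.06187242642045021, 0.14987599849700928), 88.08365631103516)
top ((0.5395639538764954, -0.100624680519104), (0.058567605912685394, 0.14858980476856232), 88.38713073730469)
```

View pics/w3.png

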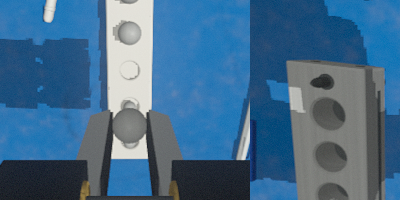

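The crop shows the ball between the pads and its pocket empty. Carrying it to the far well.

Call:
apply_moves([
  [[0.0189, -0.054, 0], [0, 0, 0], -1],
  [[0.0189, -0.054, 0], [0, 0, 0], -1],
  [[0.0189, -0.054, 0], [0, 0, 0], -1],
  [[0.0189, -0.054, 0], [0, 0, 0], -1],
  [[0.0189, -0.054, 0], [0, 0, 0], -1],
  [[0.0189, -0.054, 0], [0, 0, 0], -1],
  [[0, 0, -0.05], [0, 0, 0], -1],
  [[0, 0, -0.04], [0, 0, 0], -1],
  [[0, 0, 0], [0, 0, 0], -1],
  [[0, 0, 0], [0, 0, 0], -1],
])

```text
clock: 4.83
tool_pos: [0.574, -0.0995, 0.0952]
tool_rot: [-0.002, -0.038, 0.999, 0.001]
wrist_force: [-0.1, 1.0, -0.5]
opening: 0.0185
finger_force: 15.0
```

Run:
```python
from meas import *
im,d,K,Rc,c=shot("wrist"); s=monitor.state();print(s["tool_pos"],s["opening"],s["finger_force"])
np.savez("/tmp/w4",im=im,d=d,K=K,Rc=Rc,c=c)
P=pts(d,K,Rc,c); m=(abs(P[...,2]-.04)<.003)&(abs(P[...,0]-.54)<.09)&(abs(P[...,1]+.1)<.045)
cs,_=cv2.findContours(m.astype(np.uint8),0,2); ct=max(cs,key=cv2.contourArea)[:,0]
print(cv2.minAreaRect(np.array([ray(K,Rc,c,a,b,.04)[:2] for a,b in ct],np.float32)))
for x in(.5755,.5395,.5035,.4775): 
    u,v=proj(K,Rc,c,(x,-.0998+(.5395-x)*.033,.04)); print(u,v); cv2.circle(im,(int(u),int(v)),2,(255,0,0),-1)
u,v=proj(K,Rc,c,np.array(s["tool_pos"])-[0,0,.021]); print("ball",u,v)
save("w4",im[100:360,150:420])
```

```text
[ 0.57515008 -0.09971846  0.09688647] 0.018508693706303935 14.999953955411911
((0.5394364595413208, -0.10101692378520966), (0.05953717604279518, 0.1486329734325409), 88.10858154296875)
275.2294925652337 238.45191509561676
281.2221381826374 185.38087447983824
287.7522987916974 127.54958575745813
292.8449917633098 82.44855145714803
ball 276.9467254499592 259.77997321910436
```

View pics/w4.png

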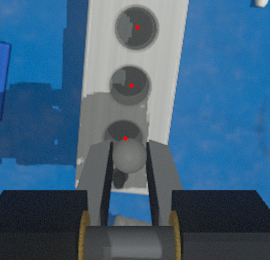

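The red dots lie within about 1 mm of the well centres at crop (137,27) and (129,85), with the ball over the far well. I'm shifting 2 mm in -y, then lowering and releasing.

Call:
apply_moves([
  [[0.0005, -0.004, -0.03], [0, 0, 0], -1],
  [[0, 0, -0.03], [0, 0, 0], -1],
  [[0, 0, 0], [0, 0, 0], -1],
  [[0, 0, 0], [0, 0, 0], -1],
  [[0, 0, 0], [0, 0, 0], -0.3],
  [[0, 0, 0], [0, 0, 0], -0.3],
  [[0, 0, 0], [0, 0, 0], -0.3],
  [[0, 0, 0.04], [0, 0, 0], -0.2],
  [[0, 0, 0.06], [0, 0, 0], -0.1],
  [[0, 0, 0.04], [0, 0, 0], -0.06],
  [[0, 0, 0], [0, 0, 0], -0.06],
])

```text
clock: 5.8
tool_pos: [0.5792, -0.1032, 0.1434]
tool_rot: [0.005, -0.038, 0.999, -0.002]
wrist_force: [-0.4, 0.3, 0.0]
opening: 0.0441
finger_force: 0.0
```

```bash
cat > wells.py <<'E'
from meas import *
im,d,K,Rc,c=shot("wrist"); s=monitor.state();print(s["tool_pos"],s["opening"])
P=pts(d,K,Rc,c)
for i,x in((2,.5755),(1,.5395),(0,.5035)):
    q=(np.hypot(P[...,0]-x,P[...,1]+.1007+(x-.5395)*.033)<.009); print("well",i,P[q][:,2].min().round(3) if q.any() else None,np.median(P[q][:,2]).round(3) if q.any() else None,q.sum())
for i,X in((0,(.4507,.0565)),(1,(.4846,.0592)),(2,(.5185,.0619))):
    q=np.hypot(P[...,0]-X[0],P[...,1]-X[1])<.006; print("pocket",i,np.percentile(P[q][:,2],90).round(3) if q.any() else None)
E
python3 wells.py
```

```text
[ 0.57793721 -0.10276122  0.14072728] 0.04441566473181038
well 2 0.009 0.027 366
well 1 0.008 0.01 346
well 0 0.008 0.297 1336
pocket 0 0.032
pocket 1 0.032
pocket 2 0.013
```

Call:
apply_moves([
  [[-0.0303, 0.0538, 0], [0, 0, 0], -0.06],
  [[-0.0303, 0.0538, 0], [0, 0, 0], -0.06],
  [[-0.0303, 0.0538, 0], [0, 0, 0], -0.06],
  [[-0.0303, 0.0538, 0], [0, 0, 0], -0.06],
  [[-0.0303, 0.0538, 0], [0, 0, 0], -0.06],
  [[-0.0303, 0.0538, 0], [0, 0, 0], -0.06],
  [[0, 0, 0], [0, 0, 0], -0.06],
  [[0, 0, -0.05], [0, 0, 0], -0.06],
  [[0, 0, -0.05], [0, 0, 0], -0.06],
  [[0, 0, -0.05], [0, 0, 0], -0.06],
  [[0, 0, 0], [0, 0, 0], -0.06],
  [[0, 0, 0], [0, 0, 0], -0.06],
])

```text
clock: 6.85
tool_pos: [0.4836, 0.0592, 0.0608]
tool_rot: [-0.002, -0.038, 0.999, 0.0]
wrist_force: [0.8, -0.6, 0.1]
opening: 0.0443
finger_force: 0.0
```

```bash
python3 -c "
from h import *
print(monitor.state()['tool_pos'])"
```

```text
[0.48364408 0.05917    0.06084254]
```

Call:
apply_moves([
  [[0.001, 0, -0.02], [0, 0, 0], -0.06],
  [[0, 0, -0.016], [0, 0, 0], -0.06],
  [[0, 0, 0], [0, 0, 0], -1],
  [[0, 0, 0], [0, 0, 0], -1],
  [[0, 0, 0], [0, 0, 0], -1],
  [[0, 0, 0], [0, 0, 0], -1],
  [[0, 0, 0], [0, 0, 0], -1],
  [[0, 0, 0.02], [0, 0, 0], -1],
  [[0, 0, 0.06], [0, 0, 0], -1],
  [[0, 0, 0.06], [0, 0, 0], -1],
  [[0, 0, 0.06], [0, 0, 0], -1],
])

```text
clock: 7.77
tool_pos: [0.4851, 0.0594, 0.1462]
tool_rot: [-0.0, -0.038, 0.999, 0.0]
wrist_force: [0.1, -0.3, -0.5]
opening: 0.0187
finger_force: 15.0
```

Call:
apply_moves([
  [[0.0181, -0.0532, 0], [0, 0, 0], -1],
  [[0.0181, -0.0532, 0], [0, 0, 0], -1],
  [[0.0181, -0.0532, 0], [0, 0, 0], -1],
  [[0.0181, -0.0532, 0], [0, 0, 0], -1],
  [[0.0181, -0.0532, 0], [0, 0, 0], -1],
  [[0.0181, -0.0532, 0], [0, 0, 0], -1],
  [[0, 0, -0.05], [0, 0, 0], -1],
  [[0, 0, -0.04], [0, 0, 0], -1],
  [[0, 0, 0], [0, 0, 0], -1],
  [[0, 0, 0], [0, 0, 0], -1],
])

```text
clock: 8.6
tool_pos: [0.5392, -0.1, 0.0992]
tool_rot: [-0.001, -0.038, 0.999, 0.0]
wrist_force: [-0.0, -0.3, -0.2]
opening: 0.0187
finger_force: 15.0
```

```bash
python3 -c "
from h import *
s=monitor.state();print(s['tool_pos'],s['opening'],s['finger_force'])"
```

```text
[ 0.53915054 -0.09995259  0.09922282] 0.01870564138595715 15.000026375055313
```

Call:
apply_moves([
  [[0, -0.0014, -0.034], [0, 0, 0], -1],
  [[0, 0, -0.03], [0, 0, 0], -1],
  [[0, 0, 0], [0, 0, 0], -1],
  [[0, 0, 0], [0, 0, 0], -1],
  [[0, 0, 0], [0, 0, 0], -0.3],
  [[0, 0, 0], [0, 0, 0], -0.3],
  [[0, 0, 0], [0, 0, 0], -0.3],
  [[0, 0, 0.04], [0, 0, 0], -0.2],
  [[0, 0, 0.06], [0, 0, 0], -0.1],
  [[0, 0, 0.04], [0, 0, 0], -0.06],
  [[0, 0, 0], [0, 0, 0], -0.06],
])

```text
clock: 9.52
tool_pos: [0.5431, -0.1022, 0.1431]
tool_rot: [0.005, -0.038, 0.999, -0.002]
wrist_force: [0.4, -0.6, -0.1]
opening: 0.0439
finger_force: 0.0
```

```bash
python3 wells.py
```

```text
[ 0.54175638 -0.10168911  0.14053928] 0.04388884218627691
well 2 0.021 0.027 299
well 1 0.01 0.027 364
well 0 0.008 0.01 349
pocket 0 0.032
pocket 1 0.013
pocket 2 0.013
```

Call:
apply_moves([
  [[-0.0297, 0.0525, 0], [0, 0, 0], -0.06],
  [[-0.0297, 0.0525, 0], [0, 0, 0], -0.06],
  [[-0.0297, 0.0525, 0], [0, 0, 0], -0.06],
  [[-0.0297, 0.0525, 0], [0, 0, 0], -0.06],
  [[-0.0297, 0.0525, 0], [0, 0, 0], -0.06],
  [[-0.0297, 0.0525, 0], [0, 0, 0], -0.06],
  [[0, 0, 0], [0, 0, 0], -0.06],
  [[0, 0, -0.05], [0, 0, 0], -0.06],
  [[0, 0, -0.05], [0, 0, 0], -0.06],
  [[0, 0, -0.05], [0, 0, 0], -0.06],
  [[0, 0, 0], [0, 0, 0], -0.06],
  [[0, 0, 0], [0, 0, 0], -0.06],
])

```text
clock: 10.57
tool_pos: [0.4493, 0.0564, 0.0609]
tool_rot: [-0.002, -0.038, 0.999, 0.0]
wrist_force: [0.6, -0.3, -0.1]
opening: 0.0442
finger_force: 0.0
```

```bash
python3 -c "
from h import *
s=monitor.state();print(s['tool_pos'],s['opening'],s['finger_force'])"
```

```text
[0.44932716 0.05637104 0.06092987] 0.044220242519536115 0.0
```

Call:
apply_moves([
  [[0.002, 0, -0.02], [0, 0, 0], -0.06],
  [[0, 0, -0.016], [0, 0, 0], -0.06],
  [[0, 0, 0], [0, 0, 0], -1],
  [[0, 0, 0], [0, 0, 0], -1],
  [[0, 0, 0], [0, 0, 0], -1],
  [[0, 0, 0], [0, 0, 0], -1],
  [[0, 0, 0], [0, 0, 0], -1],
  [[0, 0, 0.02], [0, 0, 0], -1],
  [[0, 0, 0.06], [0, 0, 0], -1],
  [[0, 0, 0.06], [0, 0, 0], -1],
  [[0, 0, 0.06], [0, 0, 0], -1],
])

```text
clock: 11.48
tool_pos: [0.4513, 0.0566, 0.1462]
tool_rot: [-0.0, -0.038, 0.999, 0.0]
wrist_force: [0.4, -0.6, -0.1]
opening: 0.0187
finger_force: 15.0
```

Call:
apply_moves([
  [[0.0176, -0.0521, 0], [0, 0, 0], -1],
  [[0.0176, -0.0521, 0], [0, 0, 0], -1],
  [[0.0176, -0.0521, 0], [0, 0, 0], -1],
  [[0.0176, -0.0521, 0], [0, 0, 0], -1],
  [[0.0176, -0.0521, 0], [0, 0, 0], -1],
  [[0.0176, -0.0521, 0], [0, 0, 0], -1],
  [[0, 0, -0.05], [0, 0, 0], -1],
  [[0, 0, -0.04], [0, 0, 0], -1],
  [[0, 0, 0], [0, 0, 0], -1],
  [[0, 0, 0], [0, 0, 0], -1],
])

```text
clock: 12.32
tool_pos: [0.5038, -0.0994, 0.0993]
tool_rot: [-0.001, -0.038, 0.999, 0.0]
wrist_force: [0.8, 1.5, 0.4]
opening: 0.0191
finger_force: 15.0
```

```bash
python3 -c "
from h import *
s=monitor.state();print(s['tool_pos'],s['opening'],s['finger_force'])"
```

```text
[ 0.50384479 -0.0994433   0.0992806 ] 0.019070666966472923 15.000042021274567
```

Call:
apply_moves([
  [[0, -0.0004, -0.034], [0, 0, 0], -1],
  [[0, 0, -0.03], [0, 0, 0], -1],
  [[0, 0, 0], [0, 0, 0], -1],
  [[0, 0, 0], [0, 0, 0], -1],
  [[0, 0, 0], [0, 0, 0], -0.3],
  [[0, 0, 0], [0, 0, 0], -0.3],
  [[0, 0, 0], [0, 0, 0], -0.3],
  [[0, 0, 0.04], [0, 0, 0], -0.2],
  [[0, 0, 0.07], [0, 0, 0], -0.1],
  [[0, 0, 0.08], [0, 0, 0], 0],
  [[0, 0, 0.08], [0, 0, 0], 0],
  [[0, 0, 0.07], [0, 0, 0], 0],
])

```text
clock: 13.32
tool_pos: [0.5048, -0.1, 0.241]
tool_rot: [0.001, -0.038, 0.999, -0.001]
wrist_force: [0.7, -1.0, -0.3]
opening: 0.0471
finger_force: 0.0
```

Call:
apply_moves([
  [[0, 0, 0], [0, 0, 0], 0],
  [[0, 0, 0], [0, 0, 0], 0],
  [[0, 0, 0], [0, 0, 0], 0],
])

```text
clock: 13.57
tool_pos: [0.5042, -0.0998, 0.2371]
tool_rot: [-0.0, -0.038, 0.999, 0.0]
wrist_force: [0.2, -0.2, -0.5]
opening: 0.0472
finger_force: 0.0
```

```bash
python3 wells.py
python3 - <<'E'
from meas import *
im,d,K,Rc,c=shot("wrist"); np.savez("/tmp/w5",im=im,d=d,K=K,Rc=Rc,c=c)
P=pts(d,K,Rc,c); m=(abs(P[...,2]-.04)<.003)&(abs(P[...,0]-.54)<.09)&(abs(P[...,1]+.1)<.045)
cs,_=cv2.findContours(m.astype(np.uint8),0,2); ct=max(cs,key=cv2.contourArea)[:,0]
print(cv2.minAreaRect(np.array([ray(K,Rc,c,a,b,.04)[:2] for a,b in ct],np.float32)))
for x in(.4775,.6015):
    q=(np.hypot(P[...,0]-x,P[...,1]+.1007+(x-.5395)*.033)<.014)&(P[...,2]>.051)&(P[...,2]<.06); X=P[q]; print("pin tip pts",q.sum(),X.mean(0).round(4),X[:,2].max())
for x in(.5755,.5395,.5035):
    u,v=proj(K,Rc,c,(x,-.1007-(x-.5395)*.033,.04)); h=circ(L("w5"),(int(u)-24,int(v)-24,int(u)+25,int(v)+25),r0=10,r1=15,dist=60)
    print(np.round((u,v),1),np.round(h,1),[ray(K,Rc,c,a[0],a[1],.04).round(4) for a in h])
save("w5",cv2.resize(im[60:330,180:400],None,fx=2.2,fy=2.2,interpolation=cv2.INTER_CUBIC))
E
```

```text
[ 0.50372687 -0.09958006  0.23602697] 0.047213640017075995
well 2 0.021 0.028 164
well 1 0.011 0.027 193
well 0 0.009 0.027 221
pocket 0 0.013
pocket 1 0.013
pocket 2 0.013
((0.5395973920822144, -0.10081896930932999), (0.05968969687819481, 0.14967282116413116), 88.10919952392578)
pin tip pts 39 [ 0.4775 -0.0988  0.0549] 0.058319104445598624
pin tip pts 32 [ 0.6007 -0.1029  0.0547] 0.05916122077038505
[271.3 254.2] [[270.7 254.   11. ]] [array([ 0.5752, -0.1025,  0.04  ])]
[274.7 223.8] [[275.2 224.   12.5]] [array([ 0.5396, -0.1001,  0.04  ])]
[278.2 191.9] [[278.2 191.7  12.1]] [array([ 0.5033, -0.0995,  0.04  ])]
```

View pics/w5.png

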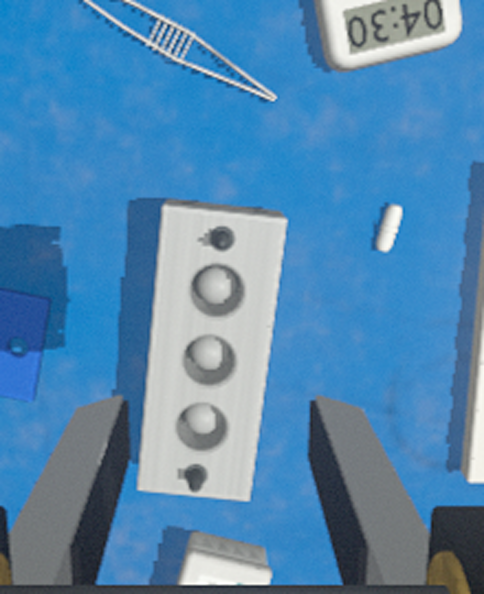

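All three balls sit in their wells, at crop (217,287), (209,358) and (201,426), with pins at (221,238) and (194,478). The pin line gives the block centre (0.539,-0.1008) at -1.9°. Next I take the same view over the cover.

Call:
apply_moves([
  [[-0.002, 0.078, 0], [0, 0, 0.005], 0],
  [[-0.002, 0.078, 0], [0, 0, 0.005], 0],
  [[-0.002, 0.078, 0], [0, 0, 0.005], 0],
  [[-0.002, 0.078, 0], [0, 0, 0.005], 0],
  [[-0.002, 0.078, 0], [0, 0, 0.005], 0],
  [[-0.002, 0.078, 0], [0, 0, 0.005], 0],
  [[-0.002, 0.078, 0], [0, 0, 0.005], 0],
  [[-0.002, 0.078, 0], [0, 0, 0.005], 0],
  [[-0.002, 0.078, 0], [0, 0, 0.003], 0],
  [[0, 0, 0], [0, 0, 0], 0],
  [[0, 0, 0], [0, 0, 0], 0],
  [[0, 0, 0], [0, 0, 0], 0],
])

```text
clock: 14.67
tool_pos: [0.4949, 0.2506, 0.2359]
tool_rot: [-0.001, -0.072, 0.997, -0.0]
wrist_force: [1.1, 0.0, -1.1]
opening: 0.0471
finger_force: 0.0
```

```bash
cat > cov.py <<'E'
from meas import *
im,d,K,Rc,c=shot("wrist"); np.savez("/tmp/w6",im=im,d=d,K=K,Rc=Rc,c=c); s=monitor.state(); q=s["tool_rot"]; print(s["tool_pos"], "yaw",Ro.from_quat([*q[1:],q[0]]).as_matrix()[:,1])
P=pts(d,K,Rc,c); n=(abs(P[...,0]-.531)<.1)&(abs(P[...,1]-.253)<.055)
m=n&(abs(P[...,2]-.008)<.004)&(im.min(2)>110)
m=cv2.morphologyEx(m.astype(np.uint8),2,np.ones((3,3),np.uint8)); k,l,st,_=cv2.connectedComponentsWithStats(m); i=1+st[1:,4].argmax()
cs,hi=cv2.findContours((l==i).astype(np.uint8),cv2.RETR_CCOMP,2); ct=max(cs,key=cv2.contourArea)[:,0]
print(cv2.minAreaRect(np.array([ray(K,Rc,c,a,b,.008)[:2] for a,b in ct],np.float32)))
for b in cs:
    if 20<cv2.contourArea(b)<400: M=cv2.moments(b); u,v=M["m10"]/M["m00"],M["m01"]/M["m00"]; print("hole",round(u,1),round(v,1),cv2.contourArea(b),ray(K,Rc,c,u,v,.008).round(4))
m=n&(P[...,2]>.034)&(P[...,2]<.05)&(im.max(2)<100); X=P[m]; print("bar",len(X),np.median(X[:,2]),cv2.minAreaRect(X[X[:,2]>.039][:,:2].astype(np.float32)))
save("w6",cv2.resize(im[60:330,180:400],None,fx=2.2,fy=2.2,interpolation=cv2.INTER_CUBIC))
E
python3 cov.py
```

```text
[0.49517201 0.25006862 0.23621527] yaw [-1.42201648e-01  9.89837516e-01 -6.19545633e-04]
((0.5314796566963196, 0.2545734643936157), (0.1486194133758545, 0.059640999883413315), 8.140257835388184)
hole 277.5 264.5 62.0 [0.5922 0.2633 0.008 ]
hole 277.6 164.6 80.0 [0.4699 0.2458 0.008 ]
bar 700 0.04158213467355776 ((0.5310184359550476, 0.25418365001678467), (0.06682927906513214, 0.013116482645273209), 8.433707237243652)
```

View pics/w6.png

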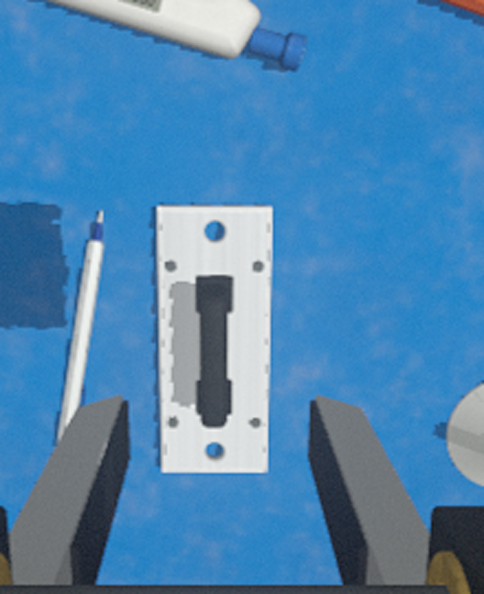

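Cover holes are at crop (215,231) and (214,450), and the handle bar runs along the line between them: centre (0.5311,0.2546), 8.1°, bar top 41.6 mm. Moving down to the handle.

Call:
apply_moves([
  [[0.012, 0.0015, -0.03], [0, 0, 0], 0],
  [[0.012, 0.0015, -0.04], [0, 0, 0], 0],
  [[0.012, 0.0015, -0.05], [0, 0, 0], 0],
  [[0.012, 0.0015, -0.05], [0, 0, 0], 0],
  [[0.012, 0.0015, -0.05], [0, 0, 0], 0],
  [[0.012, 0.0015, -0.05], [0, 0, 0], 0],
  [[0, 0, -0.04], [0, 0, 0], 0],
  [[0, 0, -0.03], [0, 0, 0], 0],
  [[0, 0, -0.03], [0, 0, 0], 0],
  [[0, 0, 0], [0, 0, 0], 0],
  [[0, 0, 0], [0, 0, 0], 0],
])

```text
clock: 15.63
tool_pos: [0.5312, 0.2541, 0.0517]
tool_rot: [-0.001, -0.071, 0.997, -0.0]
wrist_force: [-0.2, 0.1, 1.2]
opening: 0.0472
finger_force: 0.0
```

```bash
python3 -c "
from h import *
s=monitor.state();print(s['tool_pos'],s['opening'],s['finger_force'])"
```

```text
[0.5311636  0.25405201 0.05170749] 0.047238270252216955 0.0
```

Call:
apply_moves([
  [[0, 0.001, -0.019], [0, 0, 0], 0],
  [[0, 0, 0], [0, 0, 0], 0],
  [[0, 0, 0], [0, 0, 0], -0.5],
  [[0, 0, 0], [0, 0, 0], -0.7],
  [[0, 0, 0], [0, 0, 0], -1],
  [[0, 0, 0], [0, 0, 0], -1],
  [[0, 0, 0], [0, 0, 0], -1],
  [[0, 0, 0], [0, 0, 0], -1],
  [[0, 0, 0], [0, 0, 0], -1],
], force=35)

```text
clock: 16.38
tool_pos: [0.5319, 0.2559, 0.0433]
tool_rot: [0.0, -0.072, 0.997, -0.0]
wrist_force: [0.6, -1.8, 2.5]
opening: 0.0139
finger_force: 35.0
```

```bash
python3 -c "
from h import *
s=monitor.state();print(s['tool_pos'],s['tool_rot'],s['opening'],s['finger_force'],s['wrist_force'])"
```

```text
[0.53186632 0.25586132 0.04334186] [ 2.70112135e-04 -7.18581698e-02  9.97414795e-01 -2.38803664e-04] 0.013862304529386691 35.00065863132477 [ 0.61894744 -1.78903801  2.52483823]
```

Call:
apply_moves([
  [[0, 0, 0.01], [0, 0, 0], -1],
  [[0, 0, 0.03], [0, 0, 0], -1],
  [[0, 0, 0.05], [0, 0, 0], -1],
  [[0, 0, 0.06], [0, 0, 0], -1],
  [[0, 0, 0.05], [0, 0, 0], -1],
  [[0, 0, 0.02], [0, 0, 0], -1],
  [[0, 0, 0], [0, 0, 0], -1],
])

```text
clock: 16.97
tool_pos: [0.533, 0.2567, 0.1557]
tool_rot: [0.003, -0.072, 0.997, 0.001]
wrist_force: [1.0, -0.4, -2.1]
opening: 0.0143
finger_force: 35.0
```

```bash
cat > held.py <<'E'
from meas import *
# holes of held cover, in world, from wrist
im,d,K,Rc,c=shot("wrist"); np.savez("/tmp/w7",im=im,d=d,K=K,Rc=Rc,c=c); s=monitor.state(); t=s["tool_pos"]; q=s["tool_rot"]
yv=Ro.from_quat([*q[1:],q[0]]).as_matrix()[:,1]; print(t,"yaw",np.degrees(np.arctan2(yv[1],yv[0])),s["opening"],s["wrist_force"])
P=pts(d,K,Rc,c); h=t[2]-.034
m=(abs(P[...,2]-h)<.008)&(np.abs(P[...,0]-t[0])<.1)&(np.abs(P[...,1]-t[1])<.055)&(im.min(2)>90)
h=np.median(P[m][:,2]); X=P[m]; A=np.c_[X[:,:2]-t[:2],np.ones(len(X))]; print("plate z",h,"plane",np.linalg.lstsq(A,X[:,2],rcond=None)[0].round(4))
m=cv2.morphologyEx(m.astype(np.uint8),3,np.ones((2,2),np.uint8))
cs,hi=cv2.findContours(m,cv2.RETR_CCOMP,2); ct=max(cs,key=cv2.contourArea)[:,0]
print(cv2.minAreaRect(np.array([ray(K,Rc,c,a,b,h)[:2] for a,b in ct],np.float32)))
for b in cs:
    if 20<cv2.contourArea(b)<900: M=cv2.moments(b); u,v=M["m10"]/M["m00"],M["m01"]/M["m00"]; print("hole",round(u,1),round(v,1),cv2.contourArea(b),ray(K,Rc,c,u,v,h).round(4))
E
python3 held.py
```

```text
[0.53167456 0.25622943 0.15325909] yaw 98.23235949756081 0.01345860902210206 [ 0.07472089  0.12429939 -2.85013278]
plate z 0.12002119823941808 plane [0.0059 0.0027 0.1203]
((0.5099259614944458, 0.2550062835216522), (0.10329493880271912, 0.059774696826934814), 8.268983840942383)
hole 294.5 319.0 37.0 [0.581  0.2745 0.12  ]
hole 266.5 319.0 37.0 [0.5836 0.2566 0.12  ]
hole 280.5 142.3 311.0 [0.4712 0.2493 0.12  ]
```

Call:
apply_moves([
  [[0.001, -0.06, 0], [0, 0, -0.0094], -1],
  [[0.001, -0.06, 0], [0, 0, -0.0094], -1],
  [[0.001, -0.06, 0], [0, 0, -0.0094], -1],
  [[0.001, -0.06, 0], [0, 0, -0.0094], -1],
  [[0.001, -0.06, 0], [0, 0, -0.0094], -1],
  [[0.001, -0.06, 0], [0, 0, -0.0094], -1],
  [[0.001, -0.06, 0], [0, 0, -0.0094], -1],
  [[0.001, -0.06, 0], [0, 0, -0.0094], -1],
  [[0.001, -0.06, 0], [0, 0, -0.0094], -1],
  [[0.001, -0.06, 0], [0, 0, -0.0094], -1],
  [[0.001, -0.06, 0], [0, 0, -0.0094], -1],
  [[0.001, -0.058, 0], [0, 0, -0.0094], -1],
])

```text
clock: 18.02
tool_pos: [0.5357, -0.1038, 0.1499]
tool_rot: [-0.002, 0.017, 1.0, 0.001]
wrist_force: [-0.8, 0.9, -2.6]
opening: 0.0135
finger_force: 35.0
```

Call:
apply_moves([
  [[0, 0, -0.02], [0, 0, 0], -1],
  [[0, 0, -0.02], [0, 0, 0], -1],
  [[0, 0, -0.01], [0, 0, 0], -1],
  [[0, 0, 0], [0, 0, 0], -1],
  [[0, 0, 0], [0, 0, 0], -1],
  [[0, 0, 0], [0, 0, 0], -1],
])

```text
clock: 18.52
tool_pos: [0.5376, -0.102, 0.1278]
tool_rot: [-0.0, 0.016, 1.0, 0.0]
wrist_force: [0.4, 0.5, -2.0]
opening: 0.0135
finger_force: 35.0
```

```bash
python3 held.py
python3 - <<'E'
from meas import *
im,d,K,Rc,c=L("w7")
a=im[90:350,150:410]
z,*_=shot("side"); b=z[210:300,225:365]; np.savez("/tmp/s1",im=z)
save("w7",np.hstack([cv2.resize(a,(400,400)),cv2.resize(b,(400,400*90//140)) if 0 else np.pad(cv2.resize(b,(400,257)),((0,143),(0,0),(0,0)))]))
for X in((.4775,-.0988,.058),(.6010,-.1029,.058)): print(proj(K,Rc,c,X))
E
```

```text
[ 0.53781372 -0.10222168  0.12820207] yaw 88.15305905320481 0.013758450852650716 [-0.02425063  0.17836867 -3.29215912]
plate z 0.09237476831510372 plane [0.0007 0.002  0.0924]
((0.5137819051742554, -0.09953925758600235), (0.05961984395980835, 0.10243558138608932), 88.25316619873047)
hole 294.5 319.4 36.0 [ 0.5876 -0.0928  0.0924]
hole 266.5 319.4 36.0 [ 0.587  -0.1108  0.0924]
hole 280.5 142.3 311.0 [ 0.4752 -0.0983  0.0924]
[279.68252203 142.49300242]
[279.38259947 309.07521128]
```

View pics/w7.png

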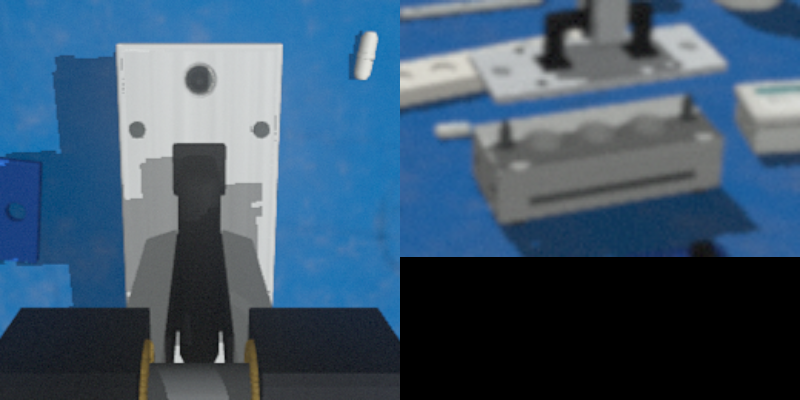

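The wrist crop shows the near pin through the cover's near hole at (201,79), and the side crop shows the cover level above the block. I'm correcting +2.1 mm in x, -0.6 mm in y, and lowering to just above the pins.

Call:
apply_moves([
  [[0.0042, -0.0012, -0.012], [0, 0, -0.001], -1],
  [[0, 0, -0.014], [0, 0, 0], -1],
  [[0, 0, -0.012], [0, 0, 0], -1],
  [[0, 0, 0], [0, 0, 0], -1],
  [[0, 0, 0], [0, 0, 0], -1],
  [[0, 0, 0], [0, 0, 0], -1],
  [[0, 0, 0], [0, 0, 0], -1],
])

```text
clock: 19.2
tool_pos: [0.5399, -0.1036, 0.1092]
tool_rot: [0.0, 0.018, 1.0, -0.0]
wrist_force: [0.7, 1.2, -3.1]
opening: 0.0134
finger_force: 35.0
```

```bash
python3 held.py
python3 - <<'E'
from meas import *
im,d,K,Rc,c=L("w7")
for X in((.4775,-.0988,.058),(.4775,-.0988,.054)): print(proj(K,Rc,c,X))
# pin seen in hole: dark blob centre
g=cv2.cvtColor(im,cv2.COLOR_RGB2GRAY)[125:160,262:300]; print(g[8:28:2,6:32:2])
E
```

```text
[ 0.53988746 -0.10368365  0.10930019] yaw 87.98231742432628 0.013549659739664023 [-0.48350516  0.34551784 -3.28932021]
plate z 0.07374541968512888 plane [0.0014 0.0007 0.0738]
((0.5160970091819763, -0.10113003849983215), (0.05963124707341194, 0.10244361311197281), 88.0685806274414)
hole 294.5 319.4 36.0 [ 0.5899 -0.0946  0.0737]
hole 266.5 319.4 36.0 [ 0.5893 -0.1126  0.0737]
hole 280.5 142.3 311.0 [ 0.4775 -0.0998  0.0737]
[282.070775   140.54685062]
[282.01616977 140.1460555 ]
[[203 206 188 155  73  77  74  75 117 154 199 202 204]
 [203 192 150  75  79  71  73  76  71  86 154 205 205]
 [197 177 113  79  73  71  76  74  76  71 123 184 205]
 [195 159 103  80  76  73  75  76  73  71  91 161 206]
 [197 140 116  80  69  71  81  84  77  70  83 164 207]
 [198 153 124  81  75  71  69  75  73  68  94 167 205]
 [200 171 132 102  84  74  69  73  70  78 116 175 206]
 [201 192 134 135 103  79  79  76  77  92 150 199 203]
 [201 204 188 133 130 130 111 113 116 155 178 203 202]
 [202 206 202 193 174 135 137 144 174 179 200 202 203]]
```

Call:
apply_moves([
  [[0, 0.0018, 0], [0, 0, 0], -1],
  [[0, 0, -0.004], [0, 0, 0], -1],
  [[0, 0, -0.006], [0, 0, 0], -1],
  [[0, 0, -0.006], [0, 0, 0], -1],
  [[0, 0, -0.006], [0, 0, 0], -1],
  [[0, 0, -0.006], [0, 0, 0], -1],
  [[0, 0, -0.004], [0, 0, 0], -1],
  [[0, 0, 0], [0, 0, 0], -1],
  [[0, 0, 0], [0, 0, 0], -1],
])

```text
clock: 20.0
tool_pos: [0.5395, -0.1026, 0.0927]
tool_rot: [-0.0, 0.018, 1.0, 0.0]
wrist_force: [-0.3, 0.5, -1.9]
opening: 0.0137
finger_force: 35.0
```

```bash
python3 held.py
python3 - <<'E'
from meas import *
im,d,K,Rc,c=L("w7")
print(proj(K,Rc,c,(.4775,-.0988,.058)))
g=cv2.cvtColor(im,cv2.COLOR_RGB2GRAY)[125:160,262:300]; print(g[8:28:2,6:32:2])
E
```

```text
[ 0.53971752 -0.10267888  0.0929571 ] yaw 87.98442181335004 0.013517223906787407 [ 0.1699309  -0.08512402 -4.01622893]
plate z 0.0573029074962812 plane [0.0002 0.0014 0.0573]
((0.5154104232788086, -0.10008449852466583), (0.059616442769765854, 0.101724773645401), 88.0600357055664)
hole 294.5 319.4 36.0 [ 0.5896 -0.0936  0.0573]
hole 266.5 319.4 36.0 [ 0.5889 -0.1115  0.0573]
hole 280.5 142.3 312.0 [ 0.4772 -0.0988  0.0573]
[280.45569891 143.03793397]
[[202 206 187 156  72  79  78  74 115 155 198 202 204]
 [202 190 132  79  79  79  79  77  78  89 153 204 204]
 [199 170  94  80  73  74  83  78  69  81 122 186 204]
 [197 139  78  72  75  79  87  88  88  79  95 167 206]
 [198 105  78  75  75  81  94  89  94  76  86 162 205]
 [197 135  78  71  74  95 108  95  91  87  94 165 205]
 [198 164  80  70  69  82 104  86  83  74 119 176 204]
 [201 193 113  80  67  72  74  79  79  89 151 199 204]
 [202 203 191 113  80  72  69  76  95 156 177 201 203]
 [202 206 201 193 178 131 129 149 174 180 199 201 204]]
```

No contact force, and the cover is on the pins and centred. Lowering the last 9 mm slowly.

Call:
apply_moves([
  [[0, 0, -0.004], [0, 0, 0], -1],
  [[0, 0, -0.004], [0, 0, 0], -1],
  [[0, 0, -0.004], [0, 0, 0], -1],
  [[0, 0, -0.003], [0, 0, 0], -1],
  [[0, 0, -0.002], [0, 0, 0], -1],
  [[0, 0, 0], [0, 0, 0], -1],
  [[0, 0, 0], [0, 0, 0], -1],
])

```text
clock: 20.63
tool_pos: [0.5396, -0.1026, 0.0844]
tool_rot: [-0.0, 0.018, 1.0, 0.0]
wrist_force: [0.2, 0.2, -2.5]
opening: 0.0134
finger_force: 35.0
```

```bash
python3 held.py
```

```text
[ 0.53967561 -0.10265915  0.0844612 ] yaw 87.98164157055979 0.01365323144508541 [ 0.91237809 -1.04143701 -2.41950822]
plate z 0.04893546131340523 plane [0.0007 0.0017 0.049 ]
((0.5158444046974182, -0.10010989010334015), (0.05962473899126053, 0.10244113951921463), 88.07701873779297)
hole 294.5 319.4 36.0 [ 0.5897 -0.0936  0.0489]
hole 266.5 319.4 36.0 [ 0.589  -0.1116  0.0489]
hole 280.5 142.2 310.0 [ 0.4772 -0.0988  0.0489]
```

Under 1 mm to go; lowering in 0.25 mm steps until contact.

Call:
apply_moves([
  [[0, 0, -0.0006], [0, 0, 0], -1],
  [[0, 0, -0.0006], [0, 0, 0], -1],
  [[0, 0, -0.0006], [0, 0, 0], -1],
  [[0, 0, 0], [0, 0, 0], -1],
  [[0, 0, 0], [0, 0, 0], -1],
  [[0, 0, 0], [0, 0, 0], -1],
])

```text
clock: 21.18
tool_pos: [0.5397, -0.1026, 0.0836]
tool_rot: [0.0, 0.018, 1.0, 0.0]
wrist_force: [-0.1, 0.1, -3.1]
opening: 0.0136
finger_force: 35.0
```

```bash
python3 held.py
```

```text
[ 0.539682   -0.10266781  0.08359808] yaw 87.98466345036343 0.013715053558306262 [ 0.43029081  0.30621637 -3.57010834]
plate z 0.04811981208709029 plane [0.0011 0.0011 0.0482]
((0.5158834457397461, -0.10012102127075195), (0.05962657928466797, 0.10244232416152954), 88.07389068603516)
hole 294.5 319.4 36.0 [ 0.5897 -0.0936  0.0481]
hole 266.5 319.4 36.0 [ 0.5891 -0.1116  0.0481]
hole 280.4 142.2 310.5 [ 0.4772 -0.0989  0.0481]
```

Call:
apply_moves([
  [[0, 0, -0.0006], [0, 0, 0], -1],
  [[0, 0, 0], [0, 0, 0], -1],
  [[0, 0, 0], [0, 0, 0], -1],
  [[0, 0, 0], [0, 0, 0], -1],
])

```text
clock: 21.57
tool_pos: [0.5397, -0.1027, 0.0834]
tool_rot: [0.0, 0.018, 1.0, -0.0]
wrist_force: [-0.4, -1.0, -2.1]
opening: 0.0134
finger_force: 35.0
```

Call:
apply_moves([
  [[0, 0, -0.0006], [0, 0, 0], -1],
  [[0, 0, 0], [0, 0, 0], -1],
  [[0, 0, 0], [0, 0, 0], -1],
  [[0, 0, 0], [0, 0, 0], -1],
])

```text
clock: 21.9
tool_pos: [0.5397, -0.1026, 0.0833]
tool_rot: [0.0, 0.018, 1.0, 0.0]
wrist_force: [-3.1, 1.4, 2.9]
opening: 0.0134
finger_force: 35.0
```

Contact: the wrist force has turned upward, so the cover is seated. Releasing and lifting away.

Call:
apply_moves([
  [[0, 0, 0], [0, 0, 0], -0.5],
  [[0, 0, 0], [0, 0, 0], -0.3],
  [[0, 0, 0], [0, 0, 0], -0.2],
  [[0, 0, 0], [0, 0, 0], -0.2],
  [[0, 0, 0.02], [0, 0, 0], -0.2],
  [[0, 0, 0.04], [0, 0, 0], -0.2],
  [[-0.01, 0, 0.06], [0, 0, 0], -0.2],
  [[-0.02, 0, 0.07], [0, 0, 0], -0.2],
  [[-0.02, 0, 0.07], [0, 0, 0], -0.2],
  [[-0.02, 0, 0.05], [0, 0, 0], -0.2],
  [[0, 0, 0], [0, 0, 0], -0.2],
  [[0, 0, 0], [0, 0, 0], -0.2],
])

```text
clock: 22.9
tool_pos: [0.5054, -0.1031, 0.2404]
tool_rot: [0.002, 0.018, 1.0, -0.001]
wrist_force: [0.1, 0.7, -0.1]
opening: 0.0375
finger_force: 0.0
```

Run:
```python
from meas import *
v=shot("wrist"); im,d,K,Rc,c=v; P=pts(d,K,Rc,c); s=monitor.state(); print(s["tool_pos"],s["wrist_force"])
m=(abs(P[...,2]-.048)<.006)&(abs(P[...,0]-.54)<.09)&(abs(P[...,1]+.1)<.045)&(im.min(2)>90); X=P[m]
print(np.median(X[:,2]),np.linalg.lstsq(np.c_[X[:,:2]-[.539,-.1],np.ones(len(X))],X[:,2],rcond=None)[0].round(4))
cs,_=cv2.findContours(m.astype(np.uint8),0,2); ct=max(cs,key=cv2.contourArea)[:,0]
print(cv2.minAreaRect(np.array([ray(K,Rc,c,a,b,.048)[:2] for a,b in ct],np.float32)))
z,*_=shot("side"); b=z[200:300,200:390]
save("w8",np.hstack([cv2.resize(im,(440,330)),np.pad(cv2.resize(b,(360,190)),((0,140),(0,0),(0,0)))]))
```

```text
[ 0.50468152 -0.10266665  0.23837542] [ 0.09931147  0.31945667 -0.45141036]
0.04794472740939962 [ 0.0019 -0.0009  0.0479]
((0.5386782884597778, -0.1013137623667717), (0.059760067611932755, 0.1496736705303192), 88.02610778808594)
```

View pics/w8.png

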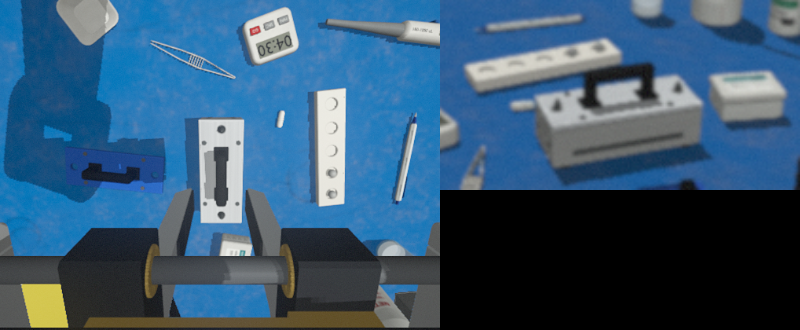

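The cover lies flat (top at 47.9 mm) and square, with both pins through its holes at (221,128) and (221,214). The small balls are still in their pockets at (332,173) and (332,193), and the box is undisturbed. Handing in.

```bash
python3 -c "
from cell import order
print(order.sign_off())"
```

```text
the job is handed in; nothing more can be done
None
```

The job is handed in: the three large balls are in the wells, the cover lies flat over both guide pins, and the small balls, box and beaker were left alone; the arm's clock read about 23 s.

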